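# Hold a collared shaft down in a pair of V-blocks for marking out

### The arm

A 7-joint arm with a two-finger parallel gripper is mounted at the origin on the work surface. World frame = base frame: x ahead of the robot, y to its left, z up, the work surface at z = 0. Lengths are in mm, angles in rad, forces in N, time in s.
With the tool pointing down it reaches from about 400 to 750 mm from the base axis. Payload 19.5 kg.
Tool frame: the origin (TCP) lies on the front face of the gripper's body, between the roots of the fingers; the fingertips stand 73 mm ahead of it and the grasp point (between the pads) lies pinch_z ahead of it (pinch_z is the distance from the TCP to the grasp point, in mm); x points along the fingers, y is the direction in which the jaws open and shut, and the axes are right-handed (so a half turn about x gives the same grasp; the last joint's range is limited). The gripper opens to 85 mm and grips with 20 to 120 N. Pads are 22 mm wide; open, the fingers measure 114 mm over their backs; the gripper's body (76 mm by 85 mm) begins 54 mm behind the grasp point. The pads swing forward as they close: fully open they stand 13 mm farther back than shut.
Start: joints at [1.289, 0.707, -0.028, 1.485, 0.022, 0.951, -0.075], TCP at [136.563, -558.529, 303.868] pointing down, gripper open.
Joint ranges: [-2.71, 2.71], [-0.32, 2.16], [-1.57, 1.52], [0, 2.45], [-1.46, 4.6], [0, 2.02], [-2.83, 2.83]. Speed limits (rad/s): [1.89, 1.89, 2.57, 2.57, 3.01, 3.01, 3.01].

### API

Orientations are given as a rotation vector (axis times angle).
In Python, from plant import get_obs, snapshot, hand_in, masks_of, pinch_z gives the robot as it stands.
- The arm moves only by the tool arm_command, never from a script. Its argument "targets" is a list of rows, each a list of 3 entries, a list of its own where there are three numbers: the turn, a rotation vector about the tool's x, y, z in degrees, then the shift along the tool's x, y, z in mm, then the gripper's target within -1 to 1 (fully open at 1, half-way at 0, shut at -1). In form: [[[ax, ay, az], [tx, ty, tz], gripper], ...]. A call has 1 to 10 rows; each row shifts and turns the pose as measured when the row begins, along the tool's axes as they then stand; what a row does not reach is not made up. A row lasts 1/10 s, in which the tool goes at most 50 mm and 8.59 degrees, less where a joint would pass 70% of its speed; a pose out of reach is approached as far as the arm can. A call with a gripper value outside its range is refused whole. The fingers move at their own pace and stop on an object; "newtons" is the grip in N (left out, the last holds). Time passes only in rows, so rows that do not move let the fingers close. It gives the time, the measured TCP pose, the force and the opening at its end, in the units of the state.
- get_obs(): the state, without advancing time (a new reading comes with each control period).
- snapshot(name): name is "scene" or "top"; returns a dict with "image" (480x640x3 uint8, red, green, blue), "z_map" (480x640 float32, mm along the optical axis (not along the pixel's ray), 0 where there is no reading), "mtx" (3x3 intrinsics, pixels), "extrinsics" (4x4, takes a point from world to camera coordinates). Camera axes: x right, y up, looking along -z (the intrinsics and any distortion apply to the point x, -y, -z); pixel columns grow to the right and rows downward; lengths in mm; the calibration is good to about 2 mm. A picture is of the moment at which its call begins.
- hand_in(): hands the job in, once; it reports no verdict.
Trained networks look in a picture, given as the dict that the camera call returned (one of the last four; its "shot" number tells which), for a name from the list of things; names that differ only in an ending like _2 or _b are one class to them, and where a whole thing is asked for, a point or a joint stands for the part that bears it (a point fixed in the world has none). Each returns a list of dicts, best first, with "score" (0 to 1); they miss things now and then, are a little off and sometimes report something else, mostly with a low value. They report only what shows in the picture. A call takes as long as a camera call. They do not tell look-alikes from the thing itself.
- masks_of(picture, target): "mask" (480x640 bool, what is visible of it) and "extent" ([left, top, width, height] in pixels, round what is visible of it).
The state is a dict: "clock": time; "joint_positions": joint angles; "qd": joint speeds; "effort": joint torques, N m; "position": TCP position; "tool_rot": TCP orientation; "ft_force": force on the tool from outside, world axes, zero at the start; "moment": the same for the moment, N m; "finger_gap": opening from 0.0 (shut) to 1.0 (fully open).
Only numpy, scipy, OpenCV 4.12 (cv2) and the standard library are available. Lean on these libraries where they do the work, as an engineer would, in place of code of your own. Each camera call takes 0.05 s, during which the arm holds its last target.

### The job

Take the shaft with the thick collar from the wooden rest and lower it, without dropping it, into the pair of V-blocks on the surface plate, one journal in each vee and the collar about midway between the blocks. Then press it straight down with about 15 N, as a hand would while a line is scribed, so that it bears on both sides of both vees, and finish while still holding it pressed like that. Leave the plain bar, the height gauge, the screwdriver and the tin where they are.

Things in the scene. Friction and masses are not known exactly. Their poses are not given: they have to be found in the camera images.
- shaft: Loose steel shaft, 170 mm long: plain 22 mm diameter journals with a thicker collar, 32 mm diameter and 30 mm long, at mid-length; about 0.5 to 0.65 kg, symmetrical end for end. Origin on its axis in the middle of the collar; its y axis runs along the shaft (it may be rolled about y). It starts level in one of the two places of the wooden rest, with its axis 54.6 mm above the bench.
- bar: Plain steel bar, 170 mm long and 22 mm diameter, without collar, lying in the other place of the rest, parallel to the shaft, 85 mm from it axis to axis. Origin on its axis at mid-length, y along the bar. To be left alone.
- rest: Fixed wooden rest: a 180 x 180 x 12 mm base board carrying two upright notched cross boards, each 18 mm thick, centred 60 mm either side of the middle along its y axis, top 54 mm above the bench. The shafts lie along its y axis in 90 degree notches, at x = -42 and +42 mm; the space between the boards is 102 mm. Origin under its centre at bench height.
- plate: Fixed cast-iron surface plate, 200 mm (its x) by 250 mm (its y), flat top 45 mm above the bench. Origin under its centre at bench height.
- vblocks: The matched pair of steel V-blocks, held fast to the plate by their magnets; they do not move. Each is 56 mm wide (x), 36 mm long (y) and 46 mm tall with a 90 degree vee, 36 mm wide at the top, along y; they stand in line, centred at y = -54 and +54 mm, leaving 72 mm free between them. Origin on the plate's top midway between the two blocks; x across the vees, y along them, z up.
- seat (a point): Point midway between the two V-blocks where the middle of the collar comes when the shaft is seated: 43.6 mm above the plate's top (88.6 mm above the bench), on the line of both vees. Axes as the V-blocks'. The seated collar clears the plate by 27 mm. Light contact settles the shaft; a sideways load of some 5 N or a twist of the hand takes the load off one side of a vee.
- right_near_flank: The -x half of the V-block at y = -54 mm, with that side of its vee. Origin at the block's underside, in its middle.
- right_far_flank: The +x half of the V-block at y = -54 mm, with that side of its vee. Same origin.
- left_near_flank: The -x half of the V-block at y = +54 mm, with that side of its vee. Origin at the block's underside, in its middle.
- left_far_flank: The +x half of the V-block at y = +54 mm, with that side of its vee. Same origin.
- height_gauge: Vernier height gauge with scriber, 60 x 80 mm foot and 214 mm tall, standing loose on the bench beyond the work. Origin under its foot. To be left alone.
- screwdriver: Screwdriver with a thick red handle, about 225 mm long, lying on the bench to the left. Origin on the bench at the blade end of the handle. To be left alone.
- brush_tin: Tin of 74 mm diameter and 100 mm height with brushes, standing on the bench to the right. Origin under its centre. To be left alone.
There are look-alikes about, which are no part of the job. Leave any green or yellow look-alike of the shaft alone.

How it is judged (in metres and radians):
On the way, in this order (a step that is already met when the one before it is completed fails the run):
1. the shaft is lifted out of the rest in the gripper (height (world z) of shaft above 0.085 m and contact force between shaft and rest below 0.1 N and contact force between shaft and vblocks below 0.1 N and contact force between the fingers and shaft above 1 N), for 0.2 s.
2. the shaft lies in both vees, collar between the blocks (horizontal distance between shaft and seat below 0.014 m and angle between the y axis of shaft and the y axis of vblocks, either way round below 0.05 rad and contact force between shaft and right_near_flank above 0.3 N and contact force between shaft and right_far_flank above 0.3 N and contact force between shaft and left_near_flank above 0.3 N and contact force between shaft and left_far_flank above 0.3 N), for 0.2 s.
At the end, for the whole second after the job is handed in: The fingers still push on the shaft, which is still, seated (axis within 2 mm sideways, 2.5 mm in height, 0.04 rad of the vees; collar within 14 mm of midway) and pressed: over 12 N in all on the V-blocks (its weight alone gives under 9), over 1 N on each of the four vee sides (contact force between shaft and vblocks above 12 N and contact force between shaft and right_near_flank above 1 N and contact force between shaft and right_far_flank above 1 N and contact force between shaft and left_near_flank above 1 N and contact force between shaft and left_far_flank above 1 N and contact force between the fingers and shaft above 3 N and horizontal distance between shaft and seat below 0.014 m and x of shaft in the frame of seat between -0.002 and 0.002 m and z of shaft in the frame of seat between -0.0025 and 0.0025 m and angle between the y axis of shaft and the y axis of vblocks, either way round below 0.04 rad and linear speed of shaft below 0.02 m/s); the arm keeps its last pose, push and grip.
It fails at once if the shaft is dropped (falls free faster than 0.35 m/s) (contact force between the fingers and shaft below 0.1 N and linear speed of shaft above 0.35 m/s).
It fails at once if the shaft is jammed or slammed into a vee (over 50 N on one flank) (contact force between shaft and right_near_flank above 50 N or contact force between shaft and right_far_flank above 50 N or contact force between shaft and left_near_flank above 50 N or contact force between shaft and left_far_flank above 50 N).
It fails at once if the plain bar, height gauge, screwdriver or tin is moved by more than 20 mm (distance of any of bar, height_gauge, screwdriver, brush_tin from where it was at the start of the episode above 0.02 m).
It also fails if it takes over 54 s, if anything falls off the work surface, if the arm or the gripper's body presses on something with over 40 N, if the wrist force passes 120 N, or if a joint passes its speed limit or range.

## Working session

There is one attempt and no reset: what is moved stays moved. The work goes in short steps, Python scripts to look and compute and a tool call to move; the robot and the scene stay as the last step left them, time stands still between calls to the robot, and variables do not carry over. Pictures are saved under pics/ and viewed, and the job is handed in when it is done.

Besides the shell and the picture viewer there is one more tool, called after "Call:" by a JSON object that holds its "op" and its "data". arm_command: Moves the arm, as the interface text tells. Its arguments: {"type":"object","properties":{"targets":{"type":"array"},"newtons":{"type":"number"}},"required":["targets"]}

```bash
ls; mkdir -p pics
python3 - <<'E'
from plant import *
import plant,cv2,numpy as np
o=get_obs()
print({k:np.round(v,3).tolist() for k,v in o.items()}, pinch_z)
for n in ["scene","top"]:
    s=snapshot(n); cv2.imwrite(f"pics/{n}0.png",s["image"][:,:,::-1]); np.savez(f"{n}0.npz",**s)
    print(n,s["mtx"].tolist(),np.round(s["extrinsics"],3).tolist(),s.keys())
    for t in ["shaft","bar","rest","vblocks","plate","height_gauge","screwdriver","brush_tin"]:
        for d in masks_of(s,t): print(n,t,round(d["score"],2),d["extent"])
E
```

```text
pics
{'clock': 0.0, 'joint_positions': [1.289, 0.707, -0.028, 1.485, 0.022, 0.951, -0.075], 'qd': [0.001, -0.001, -0.001, 0.001, -0.001, -0.001, 0.001], 'effort': [-0.001, -88.322, 1.234, -23.617, 0.017, 0.006, -0.0], 'position': [136.53, -558.376, 303.445], 'tool_rot': [2.094, 0.253, -2.095], 'ft_force': [-0.597, 0.516, 0.35], 'moment': [0.042, 0.015, 0.037], 'finger_gap': 0.997} 53.900000000000006
scene [[498.6574992677333, 0.0, 318.06692433820933], [0.0, 498.6574992677333, 237.51697728670104], [0.0, 0.0, 1.0]] [[-0.204, 0.979, -0.015, 128.307], [-0.81, -0.16, 0.565, 407.942], [0.55, 0.127, 0.825, -1602.504], [0.0, 0.0, 0.0, 1.0]] dict_keys(['image', 'z_map', 'mtx', 'extrinsics', 'shot'])
scene shaft 0.98 [385.1, 328.4, 66.4, 51.2]
scene shaft 0.82 [367.6, 178.1, 55.6, 32.7]
scene shaft 0.69 [504.5, 200.3, 12.6, 53.0]
scene bar 0.84 [355.9, 255.9, 66.4, 32.8]
scene rest 0.8 [349.2, 224.3, 87.3, 84.2]
scene vblocks 0.81 [237.0, 215.6, 61.5, 36.0]
scene plate 0.75 [200.9, 206.1, 115.2, 84.4]
scene plate 0.48 [239.7, 218.8, 59.1, 30.4]
scene height_gauge 0.92 [264.2, 299.2, 39.2, 63.6
[... 362 characters left out ...]
0.167, -583.102], [-0.167, 0.004, 0.986, -1547.772], [0.0, 0.0, 0.0, 1.0]] dict_keys(['image', 'z_map', 'mtx', 'extrinsics', 'shot'])
top shaft 0.92 [130.4, 293.5, 12.2, 61.1]
top shaft 0.86 [203.7, 254.9, 69.8, 22.4]
top shaft 0.79 [191.5, 147.7, 43.5, 45.6]
top shaft 0.58 [223.0, 328.1, 65.4, 26.8]
top bar 0.89 [215.6, 225.3, 63.5, 24.3]
top rest 0.6 [204.5, 214.7, 76.0, 80.4]
top vblocks 0.78 [335.1, 227.6, 58.3, 37.9]
top vblocks 0.74 [203.6, 255.9, 69.1, 18.9]
top plate 0.97 [322.6, 203.0, 96.9, 77.7]
top height_gauge 0.84 [312.1, 137.2, 34.9, 45.5]
top screwdriver 0.93 [135.5, 191.8, 22.1, 79.9]
top brush_tin 0.72 [467.8, 203.0, 47.9, 41.6]
top brush_tin 0.21 [309.2, 138.4, 33.2, 46.0]
```

View pics/scene0.png

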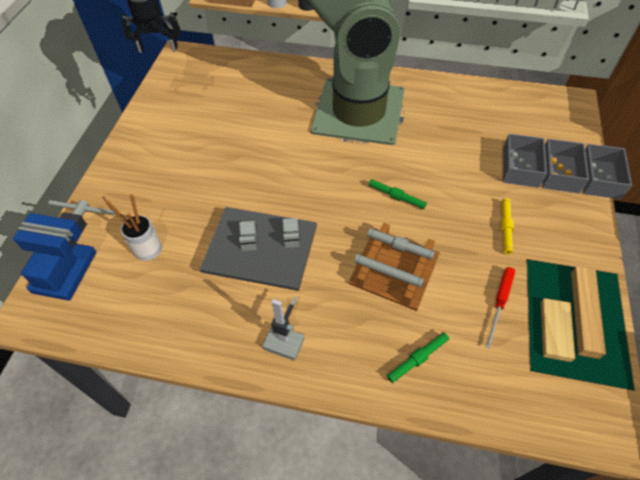

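View pics/top0.png

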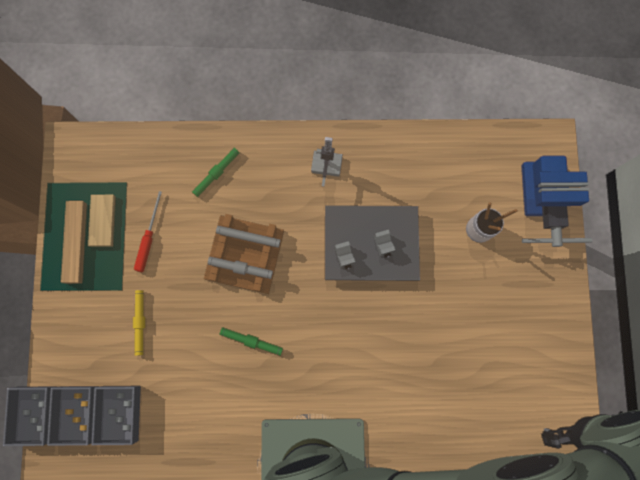

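Run:
```python
import cv2,numpy as np
s=np.load("top0.npz");im=s["image"][205:305,195:430,::-1]
cv2.imwrite("pics/crop0.png",cv2.resize(im,None,fx=3.4,fy=3.4,interpolation=cv2.INTER_CUBIC))
```

```text
(no output)
```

View pics/crop0.png

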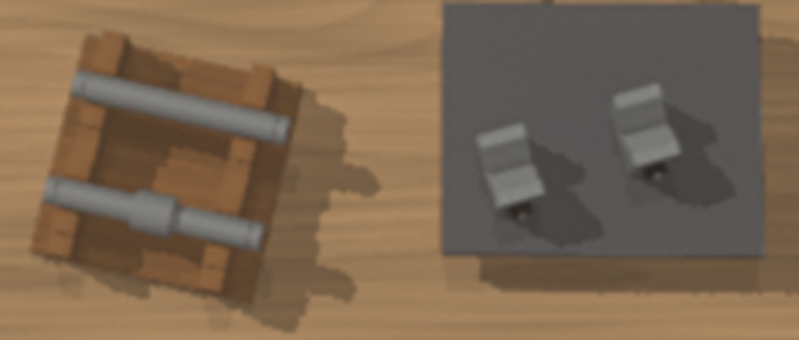

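```bash
cat > h.py <<'E'
import numpy as np
def cloud(s):
    z=s["z_map"].astype(float);K=s["mtx"];E=s["extrinsics"]
    v,u=np.indices(z.shape)
    c=np.stack([(u-K[0,2])/K[0,0]*z,-(v-K[1,2])/K[1,1]*z,-z],-1)
    w=(c-E[:3,3])@E[:3,:3]
    w[z<=0]=np.nan
    return w
def cyl(P,r):
    """fit horizontal cylinder's axis line (level) with radius r by least squares; returns (x0,y0) pt, ang, z"""
    from scipy.optimize import least_squares
    m=P.mean(0)
    d=np.linalg.svd(P[:,:2]-m[:2],full_matrices=False)[2][0]
    if d[1]<0:d=-d
    f=lambda p:np.hypot((P[:,0]-m[0])*np.cos(p[0])-(P[:,1]-m[1])*np.sin(p[0])-p[1],P[:,2]-p[2])-r
    a0=np.arctan2(d[0],d[1])
    s=least_squares(f,[a0,0,m[2]-r*.7],loss="soft_l1")
    return m,s.x,np.sqrt(np.mean(s.fun**2))
E
python3 - <<'E'
import numpy as np
from h import *
for n,boxes in dict(top=dict(shaft=[200,252,278,282],bar=[212,222,284,252],vb=[322,203,420,282]),scene=dict(shaft=[363,228,437,262],bar=[353,250,425,290],vb=[200,203,318,290])).items():
    s=np.load(n+"0.npz");w=cloud(s);print(n)
    for k,(a,b,c,d) in boxes.items():
        P=w[b:d,a:c].reshape(-1,3);P=P[np.isfinite(P[:,0])]
        if k=="vb":
            pl=P[(P[:,2]>35)&(P[:,2]<55)];print("plate z",np.median(pl[:,2]),pl[:,:2].min(0),pl[:,:2].max(0))
            T=P[P[:,2]>60];print("vb pts",len(T),T[:,2].max(),T[:,:2].min(0),T[:,:2].max(0))
        else:
            im=s["image"][b:d,a:c].reshape(-1,3).astype(int)[np.isfinite(w[b:d,a:c].reshape(-1,3)[:,0])]
            grey=(im.max(1)-im.min(1))<25
            T=P[(P[:,2]>50)&grey]
            print(k,len(T),T[:,2].max(),np.percentile(T[:,2],[5,50,95]),T[:,:2].min(0),T[:,:2].max(0))
            m,x,e=cyl(T,11)
            print(" mean",m,"ang deg",np.degrees(x[0]),"off",x[1],"z",x[2],"rms",e)
E
```

```text
top
shaft 575 81.56754331702723 [56.20416326 64.21087515 71.86387378] [494.43331124 101.88620576] [550.95236131 270.07562212]
 mean [521.94520778 185.4734057   64.149889  ] ang deg 12.730263805773092 off 0.6783528196384684 z 56.40489765939214 rms 3.5510838849699637
bar 522 74.38590072865891 [55.43431915 63.28089236 69.76810896] [577.61789655  83.9667732 ] [632.8404643  250.03550165]
 mean [604.3907332  165.75246912  63.01115614] ang deg 13.29642584215581 off 1.099673098591098 z 54.98947063842887 rms 2.885835062296681
plate z 44.91647925580422 [ 487.98047973 -286.58924713] [691.72588292 -36.02432027]
vb pts 721 100.79743813545387 [ 517.39586649 -213.85047378] [615.11642186 -61.94809275]
scene
shaft 642 76.73749986715487 [54.5440273  64.53062931 70.93539292] [499.40229548 103.23816017] [598.73371226 269.34289094]
 mean [533.31055447 183.25985079  63.82670753] ang deg 4.560490057642469 off -4.492545941169321 z 58.35713241104148 rms 16.099099666139853
bar 673 71.5047631990528 [53.68893128 63.64253969 68.89320636] [538.1327822   85.46352122] [635.21636206 250.2024035 ]
 mean [603.32136298 175.59978511  62.64846052] ang deg 12.59130105136416 off 2.702896798236958 z 55.966891725947434 rms 20.80440616864202
plate z 45.86134099367644 [ 485.82244647 -284.98993539] [692.38214727 -31.51367898]
vb pts 769 97.26824483129246 [ 520.84347777 -212.22183853] [617.75400595 -58.64364183]
```

```bash
cat >> h.py <<'E'
from scipy.optimize import least_squares
def sb(q,h):
    d=np.abs(q)-h
    return np.linalg.norm(np.maximum(d,0),axis=-1)+np.minimum(d.max(-1),0)
def loc(P,p,z0):
    c,s=np.cos(p[2]),np.sin(p[2]);D=P-[p[0],p[1],z0]   # y axis = (-sin, cos)
    return np.stack([c*D[:,0]+s*D[:,1],-s*D[:,0]+c*D[:,1],D[:,2]],-1)
def d_shaft(P,p,z0=54.6,collar=True):
    q=loc(P,p,z0+(p[3] if len(p)>3 else 0));r=np.hypot(q[:,0],q[:,2]);a=np.stack([r,q[:,1]],-1)
    d=sb(a,np.array([11,85.]))
    return np.minimum(d,sb(a,np.array([16,15.]))) if collar else d
def d_vb(P,p,z0=45):
    q=loc(P,p,z0+(p[3] if len(p)>3 else 0))
    out=[]
    for c in(-54,54):
        b=sb(q-[0,c,23],np.array([28,18,23.]))
        vee=(np.abs(q[:,0])-(q[:,2]-28))/np.sqrt(2)  # neg inside vee; 36 wide at top=>18 deep
        out.append(np.maximum(b,-vee))
    return np.minimum(*out)
def fit(f,P,p0,gate=8):
    p=np.array(p0,float)
    for g in(25,15,gate,gate):
        Q=P[np.abs(f(P,p))<g]
        s=least_squares(lambda p:f(Q,p),p,loss="soft_l1",f_scale=1.5,x_scale=[1,1,.01,1]);p=s.x
    return p,len(Q),np.median(np.abs(f(Q,p)))
E
cat > loc.py <<'E'
import numpy as np
from h import *
for n in("top","scene"):
    w=cloud(np.load(n+"0.npz")).reshape(-1,3);w=w[np.isfinite(w[:,0])]
    img=np.load(n+"0.npz")["image"]
    z=np.load(n+"0.npz");ww=cloud(z);im=z["image"].astype(int);g=(im.max(2)-im.min(2)<25)&np.isfinite(ww[...,0])
    G=ww[g]
    S=G[(G[:,2]>54)&(G[:,0]<575)&(G[:,0]>480)&(G[:,1]>85)&(G[:,1]<285)]
    print(n,"shaft",[np.round(t,3) for t in fit(d_shaft,S,[522,186,-.225,0])])
    B=G[(G[:,2]>54)&(G[:,0]>570)&(G[:,0]<650)&(G[:,1]>70)&(G[:,1]<265)]
    print(n,"bar",[np.round(t,3) for t in fit(lambda P,p:d_shaft(P,p,collar=False),B,[604,166,-.225,0])])
    V=w[(w[:,2]>54)&(w[:,0]>500)&(w[:,0]<640)&(w[:,1]>-230)&(w[:,1]<-40)]
    for a in(.15,.3): print(n,"vb",[np.round(t,3) for t in fit(d_vb,V,[566,-138,a,0])])
E
python3 loc.py
```

```text
top shaft [array([ 5.22845e+02,  1.86272e+02, -2.25000e-01,  2.18000e-01]), np.int64(562), np.float64(1.662)]
top bar [array([ 6.05683e+02,  1.67089e+02, -2.31000e-01,  3.63000e-01]), np.int64(502), np.float64(1.66)]
top vb [array([ 5.67921e+02, -1.37943e+02,  2.78000e-01,  2.46000e-01]), np.int64(735), np.float64(1.516)]
top vb [array([ 5.67921e+02, -1.37943e+02,  2.78000e-01,  2.46000e-01]), np.int64(735), np.float64(1.516)]
scene shaft [array([ 5.22627e+02,  1.87650e+02, -2.32000e-01,  1.02400e+00]), np.int64(571), np.float64(1.325)]
scene bar [array([ 6.05378e+02,  1.68033e+02, -2.37000e-01,  1.04800e+00]), np.int64(574), np.float64(1.377)]
scene vb [array([ 5.6793e+02, -1.3565e+02,  2.8100e-01,  1.0910e+00]), np.int64(821), np.float64(1.105)]
scene vb [array([ 5.6793e+02, -1.3565e+02,  2.8100e-01,  1.0910e+00]), np.int64(821), np.float64(1.105)]
```

```bash
cat > go.py <<'E'
import sys,numpy as np
from scipy.spatial.transform import Rotation as R
from plant import get_obs
def target_R(yaw,flip):
    # tool x down, tool y along +-(cos yaw, sin yaw)
    s=-1 if flip else 1
    y=s*np.array([np.cos(yaw),np.sin(yaw),0]);x=np.array([0,0,-1.]);return np.stack([x,y,np.cross(x,y)],1)
def plan(pts,step=40,maxdeg=6):
    """pts: list of (pos, Rmat); prints rows"""
    o=get_obs();p=np.array(o["position"],float);Rm=R.from_rotvec(o["tool_rot"]).as_matrix()
    print("t",o["clock"],"p",np.round(p,1),"R y",np.round(Rm[:,1],3),"down",np.round(Rm[:,0],3),"F",np.round(o["ft_force"],1),"M",np.round(o["moment"],2),"gap",round(float(o["finger_gap"]),3),"q",np.round(o["joint_positions"],2))
    for tp,tR in pts:
        if tR is None:tR=Rm
        rv=R.from_matrix(Rm.T@tR).as_rotvec(degrees=True);d=np.array(tp)-p
        n=max(1,int(np.ceil(max(np.linalg.norm(d)/step,np.linalg.norm(rv)/maxdeg))))
        print("to",np.round(tp,1),"n",n)
        Rc=Rm
        for i in range(n):
            print(" ",np.round(rv/n,2).tolist(),np.round(Rc.T@d/n,1).tolist());Rc=Rc@R.from_rotvec(rv/n,degrees=True).as_matrix()
        p=np.array(tp,float);Rm=tR
E
python3 - <<'E'
from go import *
plan([([400,-400,300],None),([560,-100,300],None)])
for f in(0,1):
  print(R.from_matrix(R.from_rotvec(get_obs()["tool_rot"]).as_matrix().T@target_R(-.228,f)).as_rotvec(degrees=True))
E
```

```text
t 0.9 p [ 136.6 -558.5  303.9] R y [ 0.237 -0.971 -0.   ] down [ 0.  0. -1.] F [ 0.3 -0.5 -0.3] M [-0.03 -0.07 -0.03] gap 1.002 q [ 1.29  0.71 -0.03  1.48  0.02  0.95 -0.08]
to [ 400 -400  300] n 8
  [0.0, 0.0, 0.0] [0.5, -11.4, -36.7]
  [0.0, 0.0, 0.0] [0.5, -11.4, -36.7]
  [0.0, 0.0, 0.0] [0.5, -11.4, -36.7]
  [0.0, 0.0, 0.0] [0.5, -11.4, -36.7]
  [0.0, 0.0, 0.0] [0.5, -11.4, -36.7]
  [0.0, 0.0, 0.0] [0.5, -11.4, -36.7]
  [0.0, 0.0, 0.0] [0.5, -11.4, -36.7]
  [0.0, 0.0, 0.0] [0.5, -11.4, -36.7]
to [ 560 -100  300] n 9
  [0.0, 0.0, 0.0] [0.0, -28.2, -25.2]
  [0.0, 0.0, 0.0] [0.0, -28.2, -25.2]
  [0.0, 0.0, 0.0] [0.0, -28.2, -25.2]
  [0.0, 0.0, 0.0] [0.0, -28.2, -25.2]
  [0.0, 0.0, 0.0] [0.0, -28.2, -25.2]
  [0.0, 0.0, 0.0] [0.0, -28.2, -25.2]
  [0.0, 0.0, 0.0] [0.0, -28.2, -25.2]
  [0.0, 0.0, 0.0] [0.0, -28.2, -25.2]
  [0.0, 0.0, 0.0] [0.0, -28.2, -25.2]
[-6.31975565e+01 -4.67460077e-03  4.09639524e-03]
[1.16802443e+02 4.65749040e-03 5.31489442e-03]
```

Run:
```python
from go import *
plan([([400,-400,290],target_R(-.79,0)),([560,-100,270],target_R(-.35,0)),([522.7,187,220],target_R(-.228,0))])
```

```text
t 0.9 p [ 136.6 -558.5  303.9] R y [ 0.237 -0.971 -0.   ] down [ 0.  0. -1.] F [ 0.3 -0.5 -0.3] M [-0.03 -0.07 -0.03] gap 1.002 q [ 1.29  0.71 -0.03  1.48  0.02  0.95 -0.08]
to [ 400 -400  290] n 8
  [-3.87, -0.0, 0.0] [1.7, -11.4, -36.7]
  [-3.87, -0.0, 0.0] [1.7, -8.9, -37.4]
  [-3.87, -0.0, 0.0] [1.7, -6.4, -37.9]
  [-3.87, -0.0, 0.0] [1.7, -3.8, -38.2]
  [-3.87, -0.0, 0.0] [1.7, -1.2, -38.4]
  [-3.87, -0.0, 0.0] [1.7, 1.4, -38.4]
  [-3.87, -0.0, 0.0] [1.7, 4.0, -38.2]
  [-3.87, -0.0, 0.0] [1.7, 6.6, -37.9]
to [ 560 -100  270] n 9
  [-2.8, 0.0, 0.0] [2.2, -11.2, -36.1]
  [-2.8, 0.0, 0.0] [2.2, -9.4, -36.6]
  [-2.8, 0.0, 0.0] [2.2, -7.6, -37.0]
  [-2.8, 0.0, 0.0] [2.2, -5.8, -37.3]
  [-2.8, 0.0, 0.0] [2.2, -3.9, -37.6]
  [-2.8, 0.0, 0.0] [2.2, -2.1, -37.7]
  [-2.8, 0.0, 0.0] [2.2, -0.3, -37.8]
  [-2.8, 0.0, 0.0] [2.2, 1.6, -37.7]
  [-2.8, 0.0, 0.0] [2.2, 3.4, -37.6]
to [522.7 187.  220. ] n 8
  [-0.87, 0.0, 0.0] [6.2, -16.7, -32.1]
  [-0.87, 0.0, 0.0] [6.2, -16.2, -32.4]
  [-0.87, 0.0, 0.0] [6.2, -15.7, -32.6]
  [-0.87, 0.0, 0.0] [6.2, -15.2, -32.8]
  [-0.87, 0.0, 0.0] [6.2, -14.7, -33.1]
  [-0.87, 0.0, 0.0] [6.2, -14.2, -33.3]
  [-0.87, 0.0, 0.0] [6.2, -13.7, -33.5]
  [-0.87, 0.0, 0.0] [6.2, -13.2, -33.7]
```

Call:
{"op": "arm_command", "data": {"targets": [[[-3.9,0,0],[1.7,-11.4,-36.7],1],[[-3.9,0,0],[1.7,-8.9,-37.4],1],[[-3.9,0,0],[1.7,-6.4,-37.9],1],[[-3.9,0,0],[1.7,-3.8,-38.2],1],[[-3.9,0,0],[1.7,-1.2,-38.4],1],[[-3.9,0,0],[1.7,1.4,-38.4],1],[[-3.9,0,0],[1.7,4,-38.2],1],[[-3.9,0,0],[1.7,6.6,-37.9],1]]}}

```text
clock: 1.7
position: [403.8, -395.3, 289.5]
tool_rot: [1.75, 0.734, -1.755]
ft_force: [-1.1, -0.2, -0.5]
finger_gap: 1.001
```

Call:
{"op": "arm_command", "data": {"targets": [[[-2.8,0,0],[2.2,-11.2,-36.1],1],[[-2.8,0,0],[2.2,-9.4,-36.6],1],[[-2.8,0,0],[2.2,-7.6,-37],1],[[-2.8,0,0],[2.2,-5.8,-37.3],1],[[-2.8,0,0],[2.2,-3.9,-37.6],1],[[-2.8,0,0],[2.2,-2.1,-37.7],1],[[-2.8,0,0],[2.2,-0.3,-37.8],1],[[-2.8,0,0],[2.2,1.6,-37.7],1],[[-2.8,0,0],[2.2,3.4,-37.6],1]]}}

```text
clock: 2.6
position: [563.4, -79.5, 267.9]
tool_rot: [1.436, 1.039, -1.439]
ft_force: [0.7, 0.1, -0.1]
finger_gap: 0.997
```

Run:
```python
from go import *
plan([([522.7,187,200],target_R(-.228,0))])
```

```text
t 2.6 p [563.4 -79.5 267.9] R y [ 0.95  -0.311  0.002] down [ 0.001 -0.004 -1.   ] F [ 0.7  0.1 -0.1] M [ 0.   -0.03 -0.05] gap 0.997 q [ 0.19  0.74 -0.21  1.56  0.19  0.86 -0.41]
to [522.7 187.  200. ] n 7
  [-0.72, 0.03, -0.01] [9.5, -17.4, -34.4]
  [-0.72, 0.03, -0.01] [9.6, -17.0, -34.6]
  [-0.72, 0.03, -0.01] [9.6, -16.5, -34.8]
  [-0.72, 0.03, -0.01] [9.6, -16.1, -35.0]
  [-0.72, 0.03, -0.01] [9.6, -15.6, -35.2]
  [-0.72, 0.03, -0.01] [9.7, -15.2, -35.4]
  [-0.72, 0.03, -0.01] [9.7, -14.7, -35.6]
```

Call:
{"op": "arm_command", "data": {"targets": [[[-0.7,0,0],[9.5,-17.4,-34.4],1],[[-0.7,0,0],[9.6,-17,-34.6],1],[[-0.7,0,0],[9.6,-16.5,-34.8],1],[[-0.7,0,0],[9.6,-16.1,-35],1],[[-0.7,0,0],[9.6,-15.6,-35.2],1],[[-0.7,0,0],[9.7,-15.2,-30],1],[[-0.7,0,0],[6,-8,-17],1],[[0,0,0],[0,0,0],1]]}}

```text
clock: 3.4
position: [521.6, 177.2, 200.3]
tool_rot: [1.37, 1.094, -1.367]
ft_force: [0.4, -0.9, 1.2]
finger_gap: 0.998
```

Run:
```python
from go import *
import plant,cv2
plan([([522.7,187,109],target_R(-.228,0))],step=20)
for n in ("top","scene"):
    s=plant.snapshot(n);np.savez(n+"1.npz",**s)
    im=s["image"][:,:,::-1]
    im=im[180:320,180:360] if n=="top" else im[160:310,310:490]
    cv2.imwrite(f"pics/{n}1.png",cv2.resize(im,None,fx=4,fy=4,interpolation=cv2.INTER_CUBIC))
```

```text
t 3.4 p [521.6 177.2 200.3] R y [ 0.976 -0.218  0.003] down [ 0.003 -0.001 -1.   ] F [ 0.4 -0.9  1.2] M [-0.04  0.04  0.03] gap 0.998 q [-0.31  0.81 -0.15  1.7   0.19  0.64 -0.78]
to [522.7 187.  109. ] n 5
  [0.1, 0.01, -0.04] [18.3, -0.3, -2.0]
  [0.1, 0.01, -0.04] [18.3, -0.3, -2.0]
  [0.1, 0.01, -0.04] [18.3, -0.3, -2.0]
  [0.1, 0.01, -0.04] [18.3, -0.2, -2.0]
  [0.1, 0.01, -0.04] [18.3, -0.2, -2.0]
```

View pics/scene1.png

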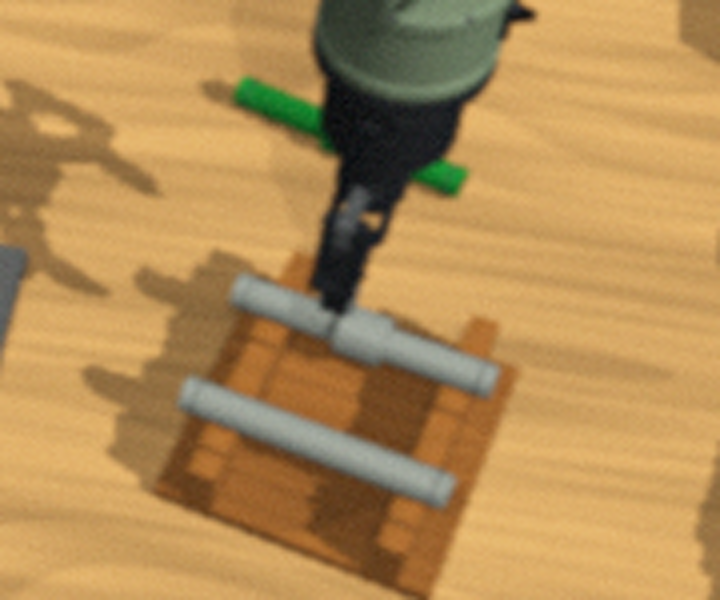

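View pics/top1.png

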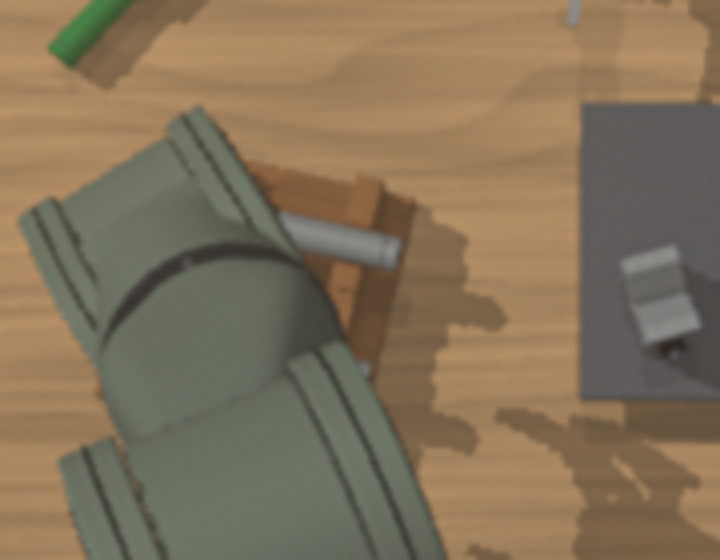

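The hand stands above the shaft, with the far finger just right of the collar at scene crop (335,300); it is about 10 mm short along the shaft, as the numbers say. Now I align and descend.

Call:
{"op": "arm_command", "data": {"targets": [[[0.1,0,0],[5,-0.8,-5],1],[[0.1,0,0],[15,-0.5,-5],1],[[0.1,0,0],[20,0,0],1],[[0,0,0],[15,0,0],1],[[0,0,0],[5,0,0],1],[[0,0,0],[0,0,0],1]]}}

```text
clock: 4.1
position: [525.4, 181.4, 136.2]
tool_rot: [1.381, 1.082, -1.378]
ft_force: [-0.9, -0.6, 1.4]
finger_gap: 0.999
```

Run:
```python
from go import *
import plant,cv2
plan([([522.7,187,109],target_R(-.228,0))],step=20)
for n in ("scene",):
    s=plant.snapshot(n);np.savez(n+"2.npz",**s)
    im=s["image"][:,:,::-1]
    im=im[180:320,180:360] if n=="top" else im[160:310,310:490]
    cv2.imwrite(f"pics/{n}2.png",cv2.resize(im,None,fx=4,fy=4,interpolation=cv2.INTER_CUBIC))
print(plant.pinch_z)
```

```text
t 4.1 p [525.4 181.4 136.2] R y [ 0.972 -0.233  0.006] down [ 0.005 -0.004 -1.   ] F [-0.9 -0.6  1.4] M [ 0.02 -0.02  0.02] gap 0.999 q [-0.33  0.92 -0.12  1.72  0.21  0.51 -0.82]
to [522.7 187.  109. ] n 2
  [-0.22, 0.06, -0.17] [13.6, -2.1, -2.4]
  [-0.22, 0.06, -0.17] [13.6, -2.0, -2.4]
53.900000000000006
```

View pics/scene2.png

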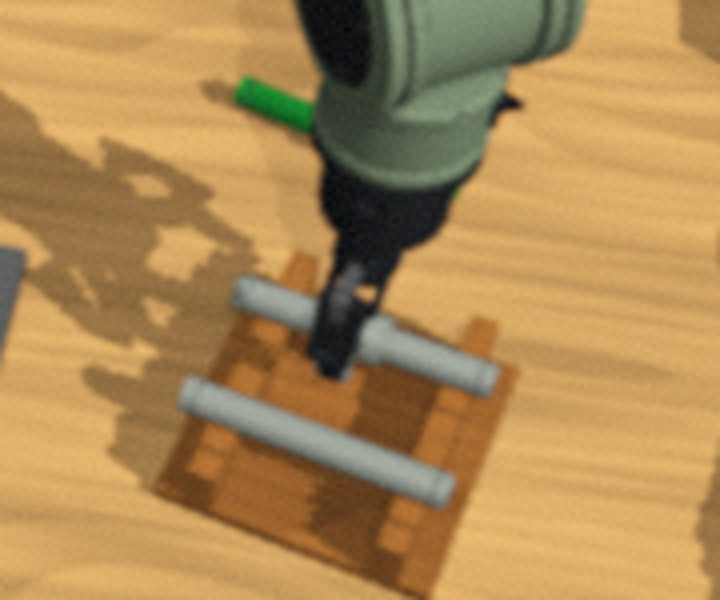

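The finger is now beside the shaft, between shaft and bar at crop (335,365), still slightly right of the collar's middle. I'll centre it along the shaft and finish the descent.

Call:
{"op": "arm_command", "data": {"targets": [[[-0.2,0.1,-0.2],[10,-2.5,-4],1],[[-0.2,0,-0.2],[10,-2,-3],1],[[0,0,0],[7,0,0],1],[[0,0,0],[0,0,0],1]]}}

```text
clock: 4.55
position: [523.0, 190.2, 108.3]
tool_rot: [1.376, 1.093, -1.375]
ft_force: [0.5, -0.1, 0.9]
finger_gap: 0.995
```

Run:
```python
from go import *
plan([([522.7,187,109],target_R(-.228,0))],step=20)
```

```text
t 4.55 p [523.  190.2 108.3] R y [ 0.974 -0.226 -0.   ] down [ 0.     0.001 -1.   ] F [ 0.5 -0.1  0.9] M [0.04 0.01 0.02] gap 0.995 q [-0.35  0.97 -0.11  1.72  0.21  0.46 -0.83]
to [522.7 187.  109. ] n 1
  [-0.02, -0.06, 0.01] [-0.7, 0.4, 3.2]
```

Call:
{"op": "arm_command", "data": {"targets": [[[0,0,0],[0,0.4,3],1],[[0,0,0],[0,0,0],1],[[0,0,0],[0,0,0],-1],[[0,0,0],[0,0,0],-1],[[0,0,0],[0,0,0],-1],[[0,0,0],[0,0,0],-1],[[0,0,0],[0,0,0],-1],[[0,0,0],[0,0,0],-1],[[0,0,0],[0,0,0],-1],[[0,0,0],[0,0,0],-1]], "newtons": 60}}

```text
clock: 5.55
position: [522.5, 186.8, 109.3]
tool_rot: [1.377, 1.093, -1.375]
ft_force: [-0.8, 0.6, 0.4]
finger_gap: 0.36
```

Run:
```python
from go import *
plan([([522.7,187,109],target_R(-.228,0))],step=20)
```

```text
t 5.55 p [522.5 186.8 109.3] R y [ 0.974 -0.227 -0.   ] down [ 0.     0.001 -1.   ] F [-0.8  0.6  0.4] M [-0.05  0.14 -0.04] gap 0.36 q [-0.34  0.97 -0.12  1.73  0.21  0.46 -0.83]
to [522.7 187.  109. ] n 1
  [-0.05, -0.07, 0.02] [0.3, 0.2, -0.2]
```

Gap 0.36 ≈ 31 mm: on the collar. Lift.

Call:
{"op": "arm_command", "data": {"targets": [[[0,0,0],[0,0,0],-1],[[0,0,0],[-8,0,0],-1],[[0,0,0],[-15,0,0],-1],[[0,0,0],[-20,0,0],-1],[[0,0,0],[-20,0,0],-1],[[0,0,0],[-20,0,0],-1],[[0,0,0],[-15,0,0],-1],[[0,0,0],[0,0,0],-1],[[0,0,0],[0,0,0],-1],[[0,0,0],[0,0,0],-1]]}}

```text
clock: 6.55
position: [520.9, 186.0, 211.0]
tool_rot: [1.372, 1.095, -1.379]
ft_force: [-0.2, 0.6, -6.3]
finger_gap: 0.354
```

Run:
```python
from go import *
import plant,cv2
from h import *
plan([([567.9,-136.8,220],target_R(.28,0))],step=25)
for n in ("scene","top"):
    s=plant.snapshot(n);np.savez(n+"3.npz",**s)
    im=s["image"][:,:,::-1]
    im=im[180:320,180:360] if n=="top" else im[160:310,310:490]
    cv2.imwrite(f"pics/{n}3.png",cv2.resize(im,None,fx=4,fy=4,interpolation=cv2.INTER_CUBIC))
```

```text
t 6.55 p [520.9 186.  211. ] R y [ 0.974 -0.226 -0.005] down [-0.005 -0.001 -1.   ] F [-0.2  0.6 -6.3] M [ 0.02  0.01 -0.01] gap 0.354 q [-0.32  0.8  -0.16  1.67  0.18  0.69 -0.8 ]
to [ 567.9 -136.8  220. ] n 14
  [-2.08, 0.0, 0.02] [-0.6, 8.5, 21.7]
  [-2.08, 0.0, 0.02] [-0.6, 7.7, 22.0]
  [-2.08, 0.0, 0.02] [-0.6, 6.9, 22.3]
  [-2.08, 0.0, 0.02] [-0.6, 6.1, 22.5]
  [-2.08, 0.0, 0.02] [-0.6, 5.3, 22.7]
  [-2.08, 0.0, 0.02] [-0.6, 4.4, 22.9]
  [-2.08, 0.0, 0.02] [-0.6, 3.6, 23.0]
  [-2.08, 0.0, 0.02] [-0.6, 2.8, 23.1]
  [-2.08, 0.0, 0.02] [-0.6, 1.9, 23.2]
  [-2.08, 0.0, 0.02] [-0.6, 1.1, 23.3]
  [-2.08, 0.0, 0.02] [-0.6, 0.2, 23.3]
  [-2.08, 0.0, 0.02] [-0.6, -0.6, 23.3]
  [-2.08, 0.0, 0.02] [-0.6, -1.5, 23.3]
  [-2.08, 0.0, 0.02] [-0.6, -2.3, 23.2]
```

View pics/scene3.png

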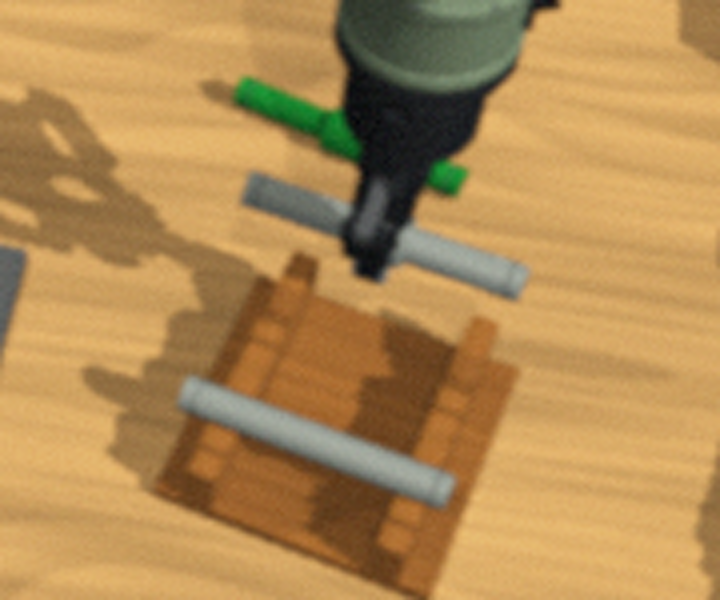

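Shaft is held level and centred at the collar (crop 370,235), bar undisturbed. Carry over.

Call:
{"op": "arm_command", "data": {"targets": [[[-1,0,0],[0,4,11],-1],[[-2.1,0,0],[-0.6,7.7,22],-1],[[-2.1,0,0],[-0.6,6.9,22.3],-1],[[-2.1,0,0],[-0.6,6.1,22.5],-1],[[-2.1,0,0],[-0.6,5.3,22.7],-1],[[-2.1,0,0],[-0.6,4.4,22.9],-1],[[-2.1,0,0],[-0.6,3.6,23],-1],[[-2.1,0,0],[-0.6,2.8,23.1],-1],[[-2.1,0,0],[-0.6,1.9,23.2],-1],[[-2.1,0,0],[-0.6,1,23.3],-1]]}}

```text
clock: 7.65
position: [549.7, -46.6, 212.1]
tool_rot: [1.096, 1.28, -1.114]
ft_force: [0.0, 0.5, -6.7]
finger_gap: 0.355
```

Run:
```python
from go import *
plan([([567.9,-136.8,210],target_R(.28,0))],step=22)
```

```text
t 7.65 p [549.7 -46.6 212.1] R y [ 0.99   0.142 -0.013] down [-0.012 -0.004 -1.   ] F [ 0.   0.5 -6.7] M [-0.03 -0.06  0.01] gap 0.355 q [ 0.19  0.81 -0.32  1.67  0.36  0.73 -0.17]
to [ 567.9 -136.8  210. ] n 5
  [-1.57, 0.01, 0.15] [0.4, 1.0, 18.4]
  [-1.57, 0.01, 0.15] [0.4, 0.5, 18.4]
  [-1.57, 0.01, 0.15] [0.4, 0.0, 18.4]
  [-1.57, 0.01, 0.15] [0.4, -0.5, 18.4]
  [-1.57, 0.01, 0.15] [0.4, -1.0, 18.4]
```

Call:
{"op": "arm_command", "data": {"targets": [[[-1.6,0,0.2],[0.4,1,18.4],-1],[[-1.6,0,0.2],[0.4,0.5,18.4],-1],[[-1.6,0,0.2],[0.4,0,18],-1],[[-1.6,0,0.2],[0.4,-0.5,16],-1],[[-1,0,0.1],[0.4,-1,10],-1],[[0,0,0],[0,0,0],-1],[[0,0,0],[0,0,0],-1]]}}

```text
clock: 8.35
position: [562.3, -139.4, 206.9]
tool_rot: [1.002, 1.326, -1.008]
ft_force: [-0.3, 0.8, -6.5]
finger_gap: 0.355
```

```bash
cat > look.py <<'E'
import sys
from go import *
from h import *
import plant,cv2
tag=sys.argv[1]
def run(z):
    for n in ("scene","top"):
        s=plant.snapshot(n);np.savez(n+tag+".npz",**s)
        im=s["image"][:,:,::-1];im=im[170:290,200:340] if n=="scene" else im[190:300,310:440]
        cv2.imwrite(f"pics/{n}{tag}.png",cv2.resize(im,None,fx=5,fy=5,interpolation=cv2.INTER_CUBIC))
        w=cloud(s)
        G=w[np.isfinite(w[...,0])]
        o=plant.get_obs();p=o["position"]
        # points near expected shaft, with the grip area excluded
        f=lambda P,q:d_shaft(P,q,z0=z)
        q0=[p[0],p[1],.28,0]
        L=loc(G,q0,z)
        S=G[(np.abs(f(G,q0))<10)&(np.abs(L[:,1])>22)&(np.abs(L[:,2])<16)]
        if len(S)>30: print(n,"shaft fit",[np.round(t,3) for t in fit(f,S,q0,6)])
    return
plan([([567.9,-136.8,170],target_R(.28,0))],step=15)
run(get_obs()["position"][2]-54)
E
python3 look.py 4
```

```text
t 8.35 p [ 562.3 -139.4  206.9] R y [ 0.963  0.271 -0.003] down [-0.002 -0.004 -1.   ] F [-0.3  0.8 -6.5] M [0.1  0.01 0.02] gap 0.355 q [ 0.38  0.86 -0.38  1.58  0.42  0.79  0.09]
to [ 567.9 -136.8  170. ] n 3
  [-0.11, 0.05, 0.05] [12.3, 2.1, -0.4]
  [-0.11, 0.05, 0.05] [12.3, 2.0, -0.4]
  [-0.11, 0.05, 0.05] [12.3, 2.0, -0.3]
scene shaft fit [array([ 5.62862e+02, -1.37445e+02,  2.69000e-01,  2.56000e-01]), np.int64(492), np.float64(1.225)]
top shaft fit [array([ 5.62639e+02, -1.40455e+02,  2.67000e-01, -6.72000e-01]), np.int64(201), np.float64(1.384)]
```

View pics/scene4.png

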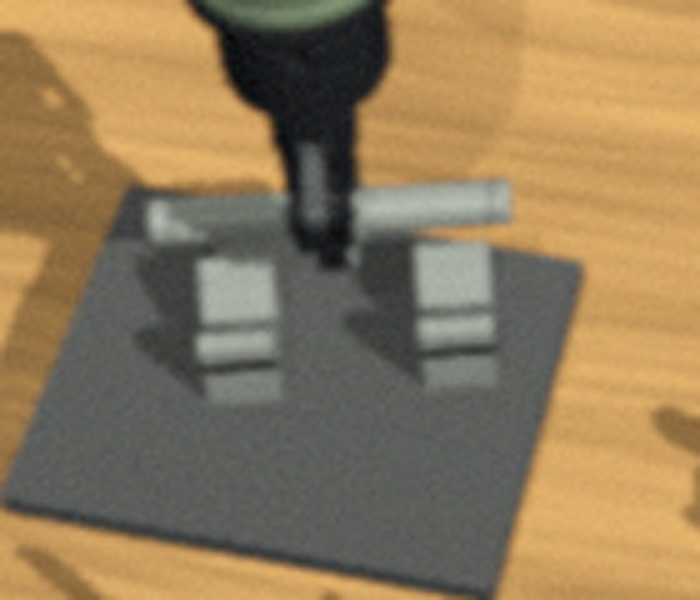

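View pics/top4.png

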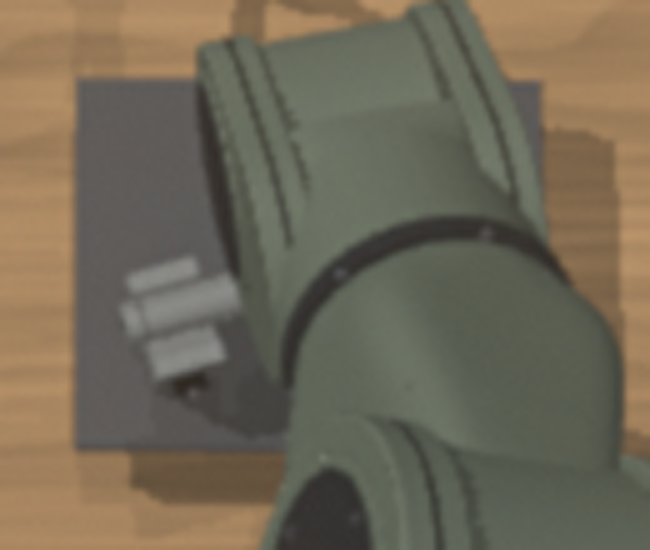

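Call:
{"op": "arm_command", "data": {"targets": [[[-0.3,0,0],[5,3,-0.5],-1],[[-0.3,0,0],[15,3,-0.5],-1],[[-0.1,0,0],[18,0.5,0],-1],[[0,0,0],[8,0,0],-1],[[0,0,0],[0,0,0],-1],[[0,0,0],[0,0,0],-1]]}}

```text
clock: 9.05
position: [569.2, -133.2, 156.6]
tool_rot: [0.989, 1.334, -0.995]
ft_force: [-0.7, -0.3, -6.4]
finger_gap: 0.352
```

Run:
```python
from go import *
plan([([567.5,-137.2,144],target_R(.286,0))],step=5)
```

```text
t 9.05 p [ 569.2 -133.2  156.6] R y [ 0.958  0.288 -0.003] down [-0.003 -0.003 -1.   ] F [-0.7 -0.3 -6.4] M [-0.01 -0.06 -0.01] gap 0.352 q [ 0.35  0.94 -0.35  1.59  0.45  0.7   0.07]
to [ 567.5 -137.2  144. ] n 3
  [0.11, 0.03, 0.06] [4.2, -0.9, 1.1]
  [0.11, 0.03, 0.06] [4.2, -0.9, 1.1]
  [0.11, 0.03, 0.06] [4.2, -0.9, 1.1]
```

Call:
{"op": "arm_command", "data": {"targets": [[[0.2,0,0.1],[3,-2.2,3],-1],[[0,0,0.1],[3,-0.8,0.8],-1],[[0,0,0],[2,0,0],-1],[[0,0,0],[0,0,0],-1],[[0,0,0],[0,0,0],-1]]}}

```text
clock: 9.55
position: [567.6, -138.5, 149.3]
tool_rot: [0.995, 1.328, -0.994]
ft_force: [-0.2, 0.4, -5.9]
finger_gap: 0.351
```

```bash
python3 look.py 5
python3 - <<'E'
from go import *
plan([([567.5,-137.2,143.5],target_R(.286,0))],step=5)
E
```

```text
t 9.55 p [ 567.6 -138.5  149.3] R y [0.959 0.284 0.002] down [ 0.003 -0.002 -1.   ] F [-0.2  0.4 -5.9] M [-0.01 -0.02  0.  ] gap 0.351 q [ 0.36  0.95 -0.35  1.6   0.46  0.67  0.06]
to [ 567.9 -136.8  170. ] n 2
  [0.21, 0.08, -0.07] [-10.4, 0.4, -0.7]
  [0.21, 0.08, -0.07] [-10.4, 0.4, -0.8]
scene shaft fit [array([ 5.68511e+02, -1.37189e+02,  2.87000e-01, -6.20000e-02]), np.int64(499), np.float64(1.225)]
top shaft fit [array([ 5.67949e+02, -1.39042e+02,  2.80000e-01, -8.97000e-01]), np.int64(232), np.float64(1.907)]
t 9.65 p [ 567.7 -138.4  149.3] R y [0.959 0.284 0.002] down [ 0.003 -0.002 -1.   ] F [-0.1 -0.4 -6.1] M [0.02 0.03 0.03] gap 0.358 q [ 0.36  0.95 -0.35  1.6   0.46  0.67  0.06]
to [ 567.5 -137.2  143.5] n 2
  [0.05, 0.08, -0.07] [2.9, 0.1, -0.6]
  [0.05, 0.08, -0.07] [2.9, 0.1, -0.6]
```

View pics/scene5.png

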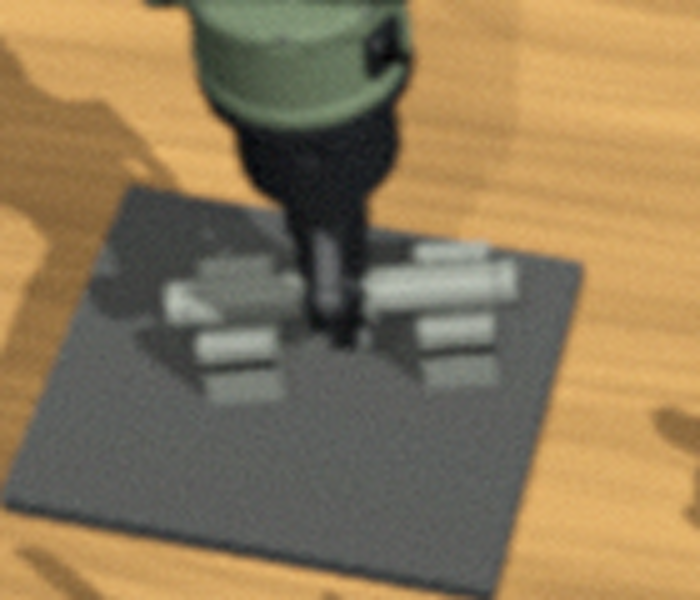

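The shaft hangs over both vees (blocks at crop (235,330) and (455,300)), collar between them; fits agree with the vee line within 0.3 mm. Lower slowly.

Call:
{"op": "arm_command", "data": {"targets": [[[0,0,-0.1],[2,0,-0.5],-1],[[0,0,0],[2,0,-0.5],-1],[[0,0,0],[1,0,0],-1],[[0,0,0],[0,0,0],-1]]}}

```text
clock: 10.05
position: [567.4, -137.2, 143.9]
tool_rot: [0.993, 1.329, -0.995]
ft_force: [-0.7, -0.1, -5.4]
finger_gap: 0.353
```

Call:
{"op": "arm_command", "data": {"targets": [[[0,0,0],[1,0,0],-1],[[0,0,0],[0,0,0],-1]]}}

```text
clock: 10.25
position: [567.5, -137.2, 143.7]
tool_rot: [0.993, 1.328, -0.995]
ft_force: [-1.1, 0.5, -5.8]
finger_gap: 0.352
```

Run:
```python
from go import *
plan([([567.5,-137.2,143.4],target_R(.286,0))],step=5)
```

```text
t 10.25 p [ 567.5 -137.2  143.7] R y [0.959 0.284 0.001] down [ 0.002 -0.003 -1.   ] F [-1.1  0.5 -5.8] M [ 0.02  0.23 -0.03] gap 0.352 q [ 0.35  0.95 -0.34  1.6   0.47  0.66  0.06]
to [ 567.5 -137.2  143.4] n 1
  [0.1, 0.18, -0.06] [0.3, -0.0, -0.0]
```

Call:
{"op": "arm_command", "data": {"targets": [[[0,0,0],[1,0,0],-1],[[0,0,0],[0,0,0],-1]]}}

```text
clock: 10.45
position: [567.5, -137.2, 143.7]
tool_rot: [0.993, 1.328, -0.995]
ft_force: [-0.3, -0.4, -6.5]
finger_gap: 0.355
```

Run:
```python
from go import *
plan([([567.5,-137.2,143.4],target_R(.286,0))],step=5)
```

```text
t 10.45 p [ 567.5 -137.2  143.7] R y [0.959 0.284 0.001] down [ 0.002 -0.003 -1.   ] F [-0.3 -0.4 -6.5] M [0.1  0.05 0.01] gap 0.355 q [ 0.35  0.95 -0.34  1.6   0.47  0.66  0.06]
to [ 567.5 -137.2  143.4] n 1
  [0.09, 0.22, -0.08] [0.3, -0.0, 0.0]
```

Call:
{"op": "arm_command", "data": {"targets": [[[0,0,0],[1,0,0],-1],[[0,0,0],[1,0,0],-1],[[0,0,0],[1,0,0],-1]]}}

```text
clock: 10.75
position: [567.5, -137.1, 143.5]
tool_rot: [0.993, 1.326, -0.995]
ft_force: [-9.6, 0.4, 21.4]
finger_gap: 0.356
```

Run:
```python
from go import *
plan([([567.5,-137.2,143.4],target_R(.286,0))],step=5)
```

```text
t 10.75 p [ 567.5 -137.1  143.5] R y [0.959 0.283 0.002] down [ 0.004 -0.004 -1.   ] F [-9.6  0.4 21.4] M [ 0.35  1.86 -0.06] gap 0.356 q [ 0.35  0.95 -0.34  1.61  0.47  0.66  0.06]
to [ 567.5 -137.2  143.4] n 1
  [0.08, 0.3, -0.14] [0.1, -0.1, 0.1]
```

Call:
{"op": "arm_command", "data": {"targets": [[[0,0,0],[0.3,-0.4,0],-1],[[0,0,0],[0.7,-0.4,0],-1]]}}

```text
clock: 10.95
position: [567.3, -137.2, 143.4]
tool_rot: [0.994, 1.324, -0.994]
ft_force: [-3.6, 1.3, 12.6]
finger_gap: 0.357
```

Run:
```python
from go import *
for i in range(3):
    o=get_obs();print(o["clock"],np.round(o["position"],2),np.round(o["ft_force"],1),np.round(o["moment"],2))
plan([([567.5,-137.2,143.4],target_R(.286,0))],step=5)
```

```text
10.95 [ 567.27 -137.17  143.45] [-3.6  1.3 12.6] [ 0.36  0.64 -0.12]
10.95 [ 567.27 -137.17  143.45] [-3.6  1.3 12.6] [ 0.36  0.64 -0.12]
10.95 [ 567.27 -137.17  143.45] [-3.6  1.3 12.6] [ 0.36  0.64 -0.12]
t 10.95 p [ 567.3 -137.2  143.4] R y [0.959 0.283 0.004] down [ 0.006 -0.004 -1.   ] F [-3.6  1.3 12.6] M [ 0.36  0.64 -0.12] gap 0.357 q [ 0.35  0.95 -0.34  1.61  0.47  0.66  0.06]
to [ 567.5 -137.2  143.4] n 1
  [0.08, 0.33, -0.24] [0.1, 0.2, 0.1]
```

Call:
{"op": "arm_command", "data": {"targets": [[[0.2,0,0],[0.7,-0.4,0],-1]]}}

```text
clock: 11.05
position: [567.2, -137.2, 143.4]
tool_rot: [0.997, 1.322, -0.996]
ft_force: [-4.8, 1.6, 15.2]
finger_gap: 0.356
```

Run:
```python
from go import *
import plant
plan([([567.5,-137.2,143.4],target_R(.286,0))],step=5)
for i in range(5):
    plant.snapshot("top");o=get_obs();print(o["clock"],np.round(o["position"],2),np.round(o["ft_force"],1),np.round(o["moment"],2))
```

```text
t 11.05 p [ 567.2 -137.2  143.4] R y [0.96  0.28  0.005] down [ 0.007 -0.004 -1.   ] F [-4.8  1.6 15.2] M [0.36 1.01 0.13] gap 0.356 q [ 0.35  0.95 -0.34  1.61  0.47  0.65  0.05]
to [ 567.5 -137.2  143.4] n 1
  [-0.12, 0.35, -0.3] [-0.0, 0.3, 0.1]
11.1 [ 567.14 -137.24  143.35] [-4.3  0.6 12.3] [0.37 0.82 0.03]
11.15 [ 567.15 -137.21  143.36] [-3.1  1.6 12.6] [0.28 0.8  0.04]
11.2 [ 567.16 -137.24  143.36] [-4.6  0.9 13.3] [0.4  0.83 0.  ]
11.25 [ 567.14 -137.23  143.34] [-4.5  1.1 12.3] [0.33 0.84 0.01]
11.3 [ 567.15 -137.19  143.33] [-5.   1.  13.2] [0.37 0.96 0.03]
```

Call:
{"op": "arm_command", "data": {"targets": [[[0,0.1,-0.3],[0.7,-0.3,0],-1]]}}

```text
clock: 11.4
position: [567.4, -137.2, 143.4]
tool_rot: [0.995, 1.325, -0.998]
ft_force: [-1.7, 0.6, 12.3]
finger_gap: 0.358
```

```bash
cat > chk.py <<'E'
from go import *
import plant
plan([([567.5,-137.2,143.4],target_R(.286,0))],step=5)
L=[]
for i in range(6):
    plant.snapshot("top");o=get_obs();L.append(np.r_[o["position"],o["ft_force"],o["moment"]])
print(o["clock"],np.round(np.mean(L,0),2),"std",np.round(np.std(L,0),2))
E
python3 chk.py
```

```text
t 11.4 p [ 567.4 -137.2  143.4] R y [0.96  0.28  0.002] down [ 0.003 -0.004 -1.   ] F [-1.7  0.6 12.3] M [0.29 0.25 0.01] gap 0.358 q [ 0.35  0.95 -0.34  1.61  0.47  0.66  0.05]
to [ 567.5 -137.2  143.4] n 1
  [-0.12, 0.28, -0.09] [-0.0, 0.2, 0.0]
11.7 [ 5.6736e+02 -1.3725e+02  1.4334e+02 -2.8200e+00  1.4300e+00  1.3450e+01
  3.3000e-01  5.5000e-01  1.0000e-02] std [0.01 0.02 0.01 0.58 0.61 0.66 0.04 0.04 0.03]
```

Call:
{"op": "arm_command", "data": {"targets": [[[0,0.1,-0.2],[0.8,-0.3,-0.2],-1]]}}

```text
clock: 11.8
position: [567.5, -137.2, 143.3]
tool_rot: [0.995, 1.327, -1.0]
ft_force: [-5.1, -1.4, 16.5]
finger_gap: 0.354
```

```bash
python3 chk.py; python3 look.py 6
```

```text
t 11.8 p [ 567.5 -137.2  143.3] R y [ 0.96   0.28  -0.001] down [ 0.001 -0.004 -1.   ] F [-5.1 -1.4 16.5] M [-0.08  0.6   0.01] gap 0.354 q [ 0.35  0.95 -0.34  1.6   0.47  0.66  0.05]
to [ 567.5 -137.2  143.4] n 1
  [-0.13, 0.23, 0.03] [-0.1, 0.0, -0.0]
12.1 [ 5.6749e+02 -1.3723e+02  1.4333e+02 -3.4800e+00  5.0000e-02  1.5250e+01
  1.1000e-01  6.2000e-01  1.0000e-02] std [0.01 0.01 0.01 0.31 0.63 0.57 0.01 0.04 0.04]
t 12.1 p [ 567.5 -137.2  143.3] R y [ 0.96   0.28  -0.001] down [ 0.001 -0.004 -1.   ] F [-3.  -0.2 14.2] M [0.12 0.55 0.05] gap 0.353 q [ 0.35  0.95 -0.34  1.6   0.47  0.66  0.05]
to [ 567.9 -136.8  170. ] n 2
  [0.11, 0.12, 0.02] [-13.3, 0.2, -0.1]
  [0.11, 0.12, 0.02] [-13.3, 0.3, -0.1]
scene shaft fit [array([ 5.67660e+02, -1.35019e+02,  2.82000e-01,  3.94000e-01]), np.int64(512), np.float64(1.205)]
top shaft fit [array([ 5.66864e+02, -1.39360e+02,  2.51000e-01, -4.94000e-01]), np.int64(252), np.float64(1.805)]
```

View pics/scene6.png

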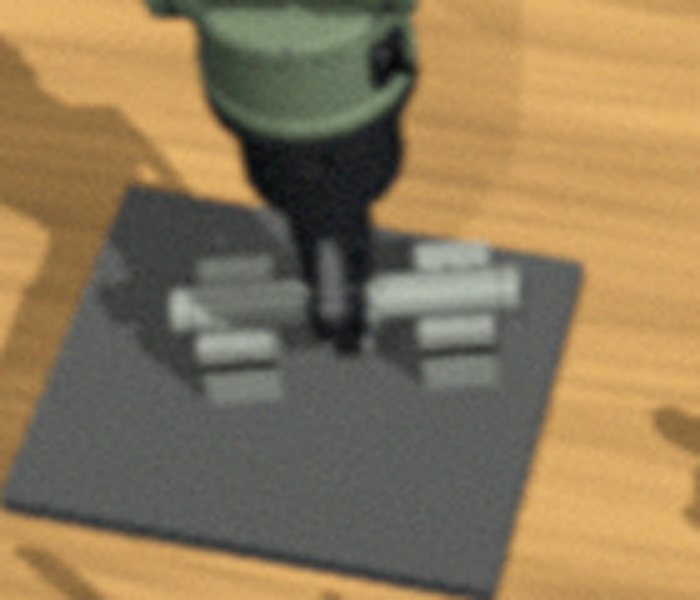

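Call:
{"op": "arm_command", "data": {"targets": [[[0,0.1,0],[0.8,-0.6,0],-1]]}}

```text
clock: 12.3
position: [567.4, -137.3, 143.3]
tool_rot: [0.996, 1.327, -0.998]
ft_force: [-3.3, 2.7, 15.4]
finger_gap: 0.354
```

```bash
python3 chk.py
```

```text
t 12.3 p [ 567.4 -137.3  143.3] R y [0.96  0.28  0.001] down [ 0.002 -0.003 -1.   ] F [-3.3  2.7 15.4] M [0.45 0.65 0.05] gap 0.354 q [ 0.35  0.95 -0.34  1.6   0.47  0.66  0.06]
to [ 567.5 -137.2  143.4] n 1
  [-0.13, 0.17, -0.06] [-0.1, 0.1, -0.1]
12.6 [ 5.6740e+02 -1.3735e+02  1.4332e+02 -3.4900e+00  1.3000e+00  1.5050e+01
  3.3000e-01  6.4000e-01 -4.0000e-02] std [0.01 0.01 0.01 0.67 0.64 0.39 0.02 0.01 0.02]
```

Call:
{"op": "arm_command", "data": {"targets": [[[-0.1,0,0],[0.8,-1,-0.1],-1]]}}

```text
clock: 12.7
position: [567.2, -137.3, 143.3]
tool_rot: [0.996, 1.326, -0.995]
ft_force: [0.8, 1.6, 11.8]
finger_gap: 0.353
```

```bash
python3 chk.py
```

```text
t 12.7 p [ 567.2 -137.3  143.3] R y [0.96  0.282 0.003] down [ 0.004 -0.002 -1.   ] F [ 0.8  1.6 11.8] M [ 0.44 -0.19 -0.12] gap 0.353 q [ 0.35  0.95 -0.34  1.61  0.47  0.66  0.06]
to [ 567.5 -137.2  143.4] n 1
  [-0.03, 0.21, -0.2] [-0.1, 0.3, -0.1]
13.0 [ 5.6722e+02 -1.3734e+02  1.4333e+02 -4.9000e-01  1.6200e+00  1.3210e+01
  3.8000e-01  6.0000e-02 -9.0000e-02] std [0.02 0.01 0.01 0.51 0.44 0.41 0.01 0.03 0.03]
```

Lateral load is now about zero, with 13 N pressing down (about 19.5 N on the blocks), steady. Handing in.

Run:
```python
from plant import *
print(hand_in())
o=get_obs();print(o["clock"],o["position"],o["ft_force"],o["finger_gap"])
```

```text
the job is handed in; nothing more can be done
None
the job is handed in; nothing more can be done
```

I took the collared shaft from the rest by its collar and lowered it into both vees. I handed the job in at about 13 s with the gripper still holding it pressed. No verdict is reported, so the points below are my own last measurements.

- **Press:** the wrist force read about 13 N down and was steady, slightly under the 15 N asked. With the shaft's weight of about 6 N, that puts about 19 N on the V-blocks. The sideways load across the vees was about 0 N, with about 1.7 N along them and a small residual twist of about 0.09 N m.
- **Vee sides:** I could not measure the four flank forces one by one. That all four are loaded is inferred from the wrist force and moment.
- **Position:** the scene camera put the shaft within about 0.5 mm of the seat line and 0.001 rad of the vee direction.
- **Disagreement:** the top camera, with most of the shaft hidden by the arm, read about 0.03 rad and 1–2 mm off. I gave it less weight. Both camera fits were made before the last two small press adjustments.
- **Other objects:** the bar lay undisturbed in the picture taken after the lift. I did not check the bar, height gauge, screwdriver or tin again at the end, but the arm never went near the last three.

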